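Loosen the vortex mixer's lock ring

ROBOT

A 7-joint arm with a two-finger parallel gripper is mounted at the origin on the work surface. World frame = base frame: x ahead of the robot, y to its left, z up, the work surface at z = 0. Lengths are in m, angles in degrees, forces in N, time in s.
With the tool pointing down it reaches from about 0.4 to 0.875 m from the base axis. Payload 6.5 kg.
Tool frame: the origin (TCP) lies at the very end of the fingers, on their centre line; the grasp point (between the pads) lies r.grip_depth behind it (r.grip_depth is the distance from the TCP to the grasp point, in m); z points along the fingers, y is the line along which they close (so a half turn about z gives the same grasp; the last joint's range is limited). The gripper opens to 88 mm and grips with 3 to 60 N. Pads are 18 mm wide; open, the fingers measure 123 mm over their backs; the gripper's body (75 mm by 187 mm) begins 45 mm behind the grasp point.
Start: joints at [-79.022, 30.733, -0.252, 88.115, 0.149, 61.152, -4.079], TCP at [0.166, 0.629, 0.211] pointing down, gripper open.
Joint ranges: [-154.64, 154.64], [-21.42, 123.67], [-72.66, 72.17], [13.99, 137.28], [-74.86, 254.86], [10.95, 109.41], [-158.01, 158.01]. Speed limits (degrees/s): [136.94, 136.94, 180, 180, 180, 180, 180].

INTERFACE

Orientations are given as [roll, pitch, yaw] about the fixed x, y, z axes, in that order (R = Rz(yaw) Ry(pitch) Rx(roll)).
In Python, from workcell import r, get_image, current_time, current_qpos, current_qd, current_effort, current_ee_pos, current_tool_rot, current_ft_force, current_moment, current_gripper_width, current_grasp_force, inverse_kinematics gives the robot as it stands (r), with the cameras as plain functions, the readings as plain functions and the kinematics as plain functions. Calls block until the motion is done:
- r.move_to(position, orientation): joint-space move of the TCP to a pose.
- r.servo_line(position, max_speed=0.15, orientation=None, f_stop=None): straight line of the TCP; orientation=None keeps the orientation; max_speed is the mean speed in m/s. With f_stop (N) it stops when the force on the tool has changed by that much, and returns True; else False.
- r.movej(angles): joint-space move.
- r.gripper_open() and r.clamp(force=None): open the fingers fully, or close them until they stop; force is the grip in N (None keeps the last).
- r.sleep(seconds).
- inverse_kinematics(position, orientation): joint angles nearest the present ones, or None.
- get_image(name): name is "scene" or "top" or "wrist"; returns a dict with "image" (400x640x3 uint8, red, green, blue), "K" (3x3 intrinsics, pixels), "R" (3x3) and "t" (3): a world point X has camera coordinates R X + t. Camera axes: x right, y down, z forward; pixel columns grow to the right and rows downward; lengths in m; the calibration is good to about 2 mm. A picture is of the moment at which its call begins. There is no depth.
A pose or a line that the arm cannot do raises r.Unreachable and nothing moves.
- r.close_job(): hands the job in; it is judged then, once.
Readings, each from a call of its own:
- current_time(): time.
- current_qpos(): joint angles.
- current_qd(): joint speeds.
- current_effort(): joint torques, N m.
- current_ee_pos(): TCP position.
- current_tool_rot(): TCP orientation.
- current_ft_force(): force on the tool from outside, world axes, zero at the start.
- current_moment(): the same for the moment, N m.
- current_gripper_width(): finger opening in m.
- current_grasp_force(): force on a finger pad.
Only numpy, scipy, OpenCV 4.12 (cv2) and the standard library are available. Lean on these libraries where they do the work, as an engineer would, in place of code of your own. Each camera call takes 0.05 s, during which the arm holds its last target. There are 200 camera calls.

TASK

Loosen the knurled lock ring around the cup of the vortex mixer: with a fingertip on its rim, roll it counter-clockwise (seen from above), keeping count, until the index bar on the ring has come round to the fixed pointer on the mixer for the third time, and stop with the bar lined up with the pointer, never running far past it. Leave the jar sitting in the cup, lift nothing, leave the other jars and the tip box where they stand, and finish clear of everything.

Things in the scene. Friction and masses are not known exactly. Their poses are not given: they have to be found in the camera images.
- mixer: Round white bench vortex mixer, fixed (never moves): foot 148 mm in diameter tapering to a flat deck 128 mm in diameter, 95 mm above the bench. Origin: centre of the underside; z up, +x towards the pointer. In the middle a fixed grey cup (outer diameter 73 mm, inner 66 mm, floor 95 mm and rim 134 mm above the bench) holds a loose jar.
- ring_centre (a point): On the vertical axis of mixer and lock ring, at the height of the ring's flat top, 136 mm above the bench. The aluminium ring is 24 mm high (112 to 136 mm above the bench, 17 mm of air under it); its rim, radius 45 mm, carries eight evenly spaced upright ribs, round bars of 5 mm radius centred 47 mm from the axis, so reaching out to 52 mm.
- index (a point): Outer end of the index bar on the lock ring, 52 mm from the axis, 136 mm above the bench; turns with the ring. The bar is dark, 13 mm long radially, 8 mm wide, 2.5 mm high; one of the ribs is at the same bearing.
- lock_ring (a joint): Turn of the lock ring, rad, growing counter-clockwise seen from above (loosening). 0: index bar first at the pointer; 6.283: second time; 12.566: third. Starts at -3.4 to -0.6; stops at -4.2 and 16. Captive: does not rise; stays where it is left. Turning takes 0.1 N m (2 to 3 N at the rim): push a rib or drag the rim with a fingertip.
- cup_jar: Small pale translucent jar with a lid, 62 mm diameter, 55 mm high, 60 g, loose, standing in the mixer's cup, its top 150 mm above the bench (14 mm above the ring). Origin: centre of its underside. Leave it.
- jar_a: Pale translucent lidded jar, 68 mm diameter, 60 mm high, 90 g, standing loose on the bench beside the mixer. Origin: centre of its underside. Leave it.
- jar_b: A second jar like jar_a. Leave it.
- tip_box: Pipette tip box, 85 by 120 by 56 mm high, 250 g, yellowish with a green holed top, loose on the bench beside the mixer. Origin: centre of its underside. Leave it.
- pointer (a point): The pointer: a fixed dark bar on the mixer's deck, 12 mm long radially (52 to 64 mm from the axis), 8 mm wide, 4 mm high, its top 99 mm above the bench. This point is the middle of its top.

How it is judged:
By the outcome, as a careful person would: the job done as asked, in the order asked, and still so for the second after the job is handed in, with the robot touching nothing.
It also fails if it takes over 72 s, if anything falls off the work surface, if the arm or the gripper's body presses on something with over 40 N, if the wrist force passes 120 N, or if a joint passes its speed limit or range.

## Working session

There is one attempt and no reset: what is moved stays moved. The work goes in short steps, each a Python script; the robot and the scene stay as the last script left them, time stands still between calls to the robot, and variables do not carry over. Pictures are saved under pics/ and viewed, at most 13 in all, crops included, and the job is handed in when it is done.

```bash
mkdir -p pics
python3 - <<'E'
from workcell import r, get_image, current_time, current_qpos, current_qd, current_effort, current_ee_pos, current_tool_rot, current_ft_force, current_moment, current_gripper_width, current_grasp_force, inverse_kinematics
import cv2,numpy as np
a=[]
for n in("scene","top"):
    d=get_image(n); cv2.imwrite(f"pics/{n}0.png",d["image"][:,:,::-1]); np.savez(f"{n}0.npz",**d)
    print(n,d["K"].tolist(),d["R"].round(3).tolist(),d["t"].round(3).tolist())
print(r.grip_depth,current_time(),current_tool_rot())
E
```

```text
scene [[393.11284653599887, 0.0, 314.71207357319], [0.0, 393.11284653599887, 198.97183959384927], [0.0, 0.0, 1.0]] [[-0.848, 0.53, 0.017], [0.372, 0.618, -0.693], [-0.378, -0.581, -0.721]] [0.458, -0.213, 1.292]
top [[379.80041172839066, 0.0, 325.886139433008], [0.0, 379.80041172839066, 201.9039051023582], [0.0, 0.0, 1.0]] [[0.006, -1.0, 0.027], [-0.997, -0.009, -0.08], [0.081, -0.027, -0.996]] [0.052, 0.599, 0.813]
0.0187 0.1 [-1.79912881e+02  5.41499306e-03  1.65234435e+02]
```

View pics/scene0.png

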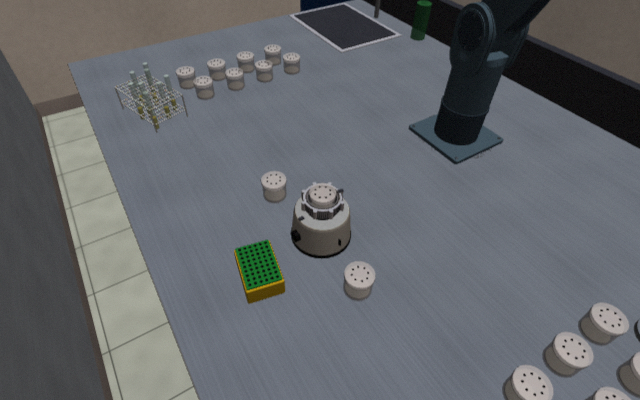

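View pics/top0.png

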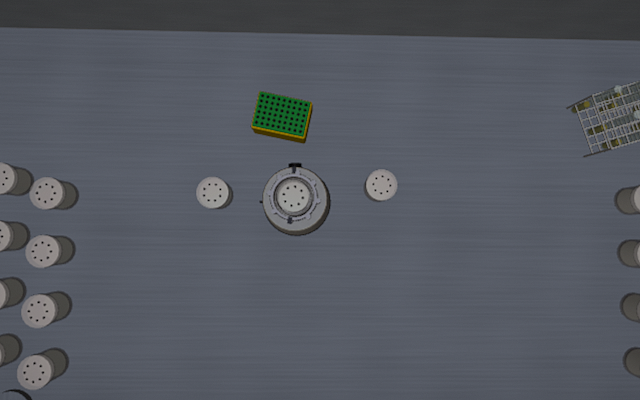

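The mixer is at about (295,198) in the top view, with jars at (213,193) and (381,185) and the tip box at (282,116). I'll zoom in for the dark bars.

```bash
cat > h.py <<'E'
import numpy as np,cv2
def ray(d,u,v,z):
    K,R,t=d["K"],d["R"],d["t"]; c=-R.T@t; w=R.T@np.linalg.solve(K,[u,v,1.]); return c+w*(z-c[2])/w[2]
def proj(d,X):
    p=d["K"]@(d["R"]@np.asarray(X,float)+d["t"]); return p[:2]/p[2]
E
python3 - <<'E'
import cv2,numpy as np
from h import *
t=cv2.imread("pics/top0.png");s=cv2.imread("pics/scene0.png")
A=cv2.resize(t[155:245,250:340],(400,400),interpolation=cv2.INTER_CUBIC);B=cv2.resize(s[175:255,280:360],(400,400),interpolation=cv2.INTER_CUBIC)
cv2.imwrite("pics/z.png",np.hstack([A,B]))
d=dict(np.load("top0.npz"))
for n,u,v,z in(("cup",293,195,.15),("ja",213,193,.06),("jb",381,185,.06),("box",282,116,.056),("d1",295,165,.1),("d2",290,220,.136),("d2low",290,220,.1),("d3",262,202,.1)):print(n,ray(d,u,v,z).round(3))
print(-d["R"].T@d["t"])
E
```

```text
cup [0.601 0.121 0.15 ]
ja [0.612 0.294 0.06 ]
jb [ 0.633 -0.059  0.06 ]
box [0.781 0.153 0.056]
d1 [0.667 0.121 0.1  ]
d2 [0.555 0.127 0.136]
d2low [0.556 0.13  0.1  ]
d3 [0.591 0.186 0.1  ]
[0.53135606 0.07904749 0.85702292]
```

View pics/z.png

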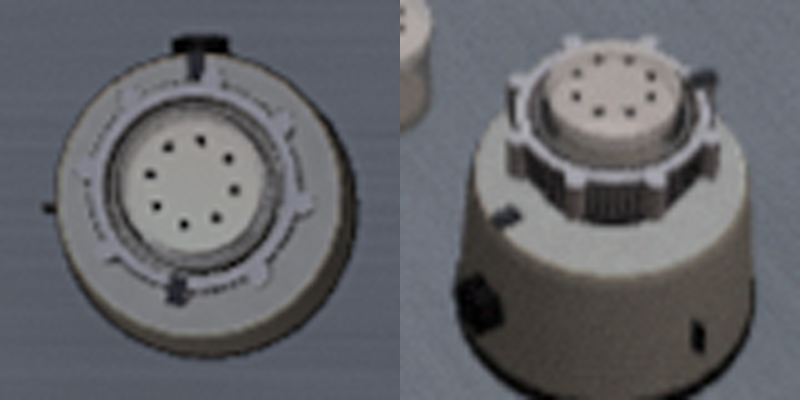

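Both bars are visible. The pointer is at top pixel (294,170), bearing +x. The index is at (290,220), bearing about -x, so the ring starts near -3 rad. Next I'll close the fingers, take a closer wrist view and probe the yaw range.

Run:
```python
from workcell import r, get_image, current_time, current_qpos, current_qd, current_effort, current_ee_pos, current_tool_rot, current_ft_force, current_moment, current_gripper_width, current_grasp_force, inverse_kinematics
import cv2,numpy as np
r.clamp(5)
r.move_to([0.56,0.122,0.36],[180,0,180]); print(current_time(),current_qpos(), current_gripper_width())
d=get_image("wrist"); cv2.imwrite("pics/w1.png",d["image"][:,:,::-1]); np.savez("w1.npz",**d)
print(-d["R"].T@d["t"],d["K"][0])
for y in range(-180,181,30):
    q=inverse_kinematics([.6,.122,.13],[180,0,y]); print(y,None if q is None else np.round(q,0))
```

```text
3.75 [-33.99996497  16.64948755  22.07021571  90.05939334  -6.4291167
  74.57207705  79.0458476 ] 0.0006199179068647054
[0.49128505 0.12185826 0.53336895] [288.03964559   0.         322.56928475]
-180 [-29.  34.  19.  99. -14.  50.  85.]
-150 [-27.  33.  15.  99. -11.  50. 113.]
-120 [-23.  33.  10.  98.  -7.  50. 140.]
-90 [ 13.  39. -41.  96.  30.  56. 141.]
-60 [ -55.   49.   62.  100.  -49.   62. -126.]
-30 [-55.  49.  62. 100. -49.  62. -96.]
0 [-55.  49.  62. 100. -49.  62. -66.]
30 [-46.  40.  45. 100. -34.  55. -48.]
60 [-42.  38.  39. 100. -29.  53. -22.]
90 [-39.  36.  33.  99. -24.  52.   4.]
120 [-35.  35.  27.  99. -20.  51.  31.]
150 [-32.  34.  23.  99. -16.  50.  58.]
180 [-29.  34.  19.  99. -14.  50.  85.]
```

View pics/w1.png

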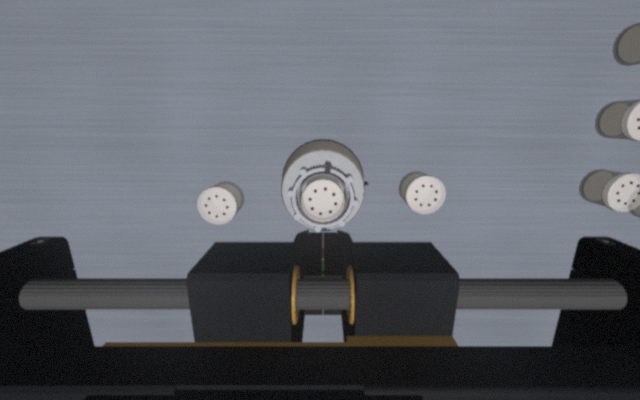

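The wrist view shows the mixer at (323,190) and the closed fingers about 35 mm wide (y). The yaw range is continuous from about -60 to 240. Next I'll measure the centre and the bars numerically.

Run:
```python
import cv2,numpy as np
from h import *
for n,f,box in(("top","top0",(255,155,335,240)),("w","w1",(275,135,372,232))):
    d=dict(np.load(f+".npz")); x0,y0,x1,y1=box
    im=d["image"][y0:y1,x0:x1]; k=6
    g=cv2.resize(cv2.cvtColor(im,cv2.COLOR_RGB2GRAY),None,fx=k,fy=k,interpolation=cv2.INTER_CUBIC)
    px=lambda c:((c[0]+.5)/k-.5+x0,(c[1]+.5)/k-.5+y0)
    m=(g<75).astype(np.uint8)
    for i,(a) in enumerate(cv2.connectedComponentsWithStats(m)[2:4][0][1:]):
        if a[4]>150:
            c=cv2.connectedComponentsWithStats(m)[3][i+1]; u=px(c)
            print(n,"dark",np.round(u,1),a[2:5]/k,"z136",ray(d,*u,.136).round(4)[:2],"z99",ray(d,*u,.099).round(4)[:2])
    for th in(130,145):
        cs,_=cv2.findContours((g>th).astype(np.uint8),cv2.RETR_CCOMP,cv2.CHAIN_APPROX_NONE)
        for c in cs:
            if len(c)>100*k/3 and cv2.contourArea(c)>4000:
                e=cv2.fitEllipse(c); u=px(e[0]); print(n,th,"ell",np.round(u,1),np.round(np.array(e[1])/k,1),[ray(d,*u,z).round(4)[:2] for z in(.095,.136,.15)])
```

```text
top dark [294.5 165.9] [ 15.83333333  11.         516.66666667] z136 [0.6584 0.1202] z99 [0.6649 0.1223]
top dark [307.9 217.7] [  67.           67.33333333 2862.        ] z136 [0.5594 0.0934] z99 [0.5608 0.0942]
top dark [284.7 184. ] [ 35.          24.5        485.16666667] z136 [0.6234 0.1384] z99 [0.6281 0.1414]
top dark [306.  185.7] [ 9.66666667 10.33333333 83.16666667] z136 [0.6205 0.0977] z99 [0.625  0.0987]
top dark [277.7 202.2] [  6.33333333  16.5        119.16666667] z136 [0.5884 0.1511] z99 [0.5913 0.1548]
top dark [297.8 214.4] [ 26.          24.33333333 472.16666667] z136 [0.5654 0.1128] z99 [0.5672 0.1146]
top dark [260.7 201.4] [ 3.66666667  3.33333333 58.83333333] z136 [0.5895 0.1832] z99 [0.5925 0.1886]
top dark [274.9 203.9] [ 2.16666667  5.         26.5       ] z136 [0.5851 0.1563] z99 [0.5879 0.1603]
top 130 ell [293.1 196.4] [29.  31.1] [array([0.6036, 0.1244]), array([0.5998, 0.122 ]), array([0.5984, 0.1212])]
top 130 ell [293.3 196.2] [45.1 46. ] [array([0.6039, 0.1241]), array([0.6   , 0.1217]), array([0.5986, 0.1209])]
top 145 ell [293.2 196.6] [27.9 29.7] 
[... 261 characters left out ...]
, array([0.5974, 0.1219])]
w 130 ell [322.9 182.5] [113.1 115.4] [array([0.5847, 0.1226]), array([0.5759, 0.1225]), array([0.5729, 0.1225])]
w 130 ell [322.8 194.5] [54.5 59.7] [array([0.604 , 0.1225]), array([0.5935, 0.1225]), array([0.5899, 0.1225])]
w 130 ell [322.9 180.3] [82.5 93.1] [array([0.5813, 0.1226]), array([0.5729, 0.1226]), array([0.57  , 0.1225])]
w 145 ell [322.4 199.9] [42.9 44.1] [array([0.6128, 0.1219]), array([0.6014, 0.1219]), array([0.5975, 0.1219])]
w 145 ell [322.6 189.9] [79.5 81.1] [array([0.5966, 0.1222]), array([0.5867, 0.1222]), array([0.5834, 0.1222])]
w 145 ell [322.8 194.5] [56.  60.2] [array([0.6039, 0.1225]), array([0.5934, 0.1224]), array([0.5898, 0.1224])]
```

```bash
cat >> h.py <<'E'
from workcell import r, get_image, current_time, current_qpos, current_qd, current_effort, current_ee_pos, current_tool_rot, current_ft_force, current_moment, current_gripper_width, current_grasp_force, inverse_kinematics
C=np.array([.599,.1217]); Z=.120
def pose(phi,rad,z=Z):
    a=np.radians(phi); return [*(C+rad*np.array([np.cos(a),np.sin(a)])),z],[180,0,(phi+90+180)%360-180]
def arc(p0,p1,rad,step=20,rate=50):
    n=int(np.ceil(abs(p1-p0)/step)); P=np.linspace(p0,p1,n+1); F=0
    for a,b in zip(P,P[1:]):
        p,o=pose(b,rad); r.servo_line(p,max_speed=max(.01,rad*np.radians(abs(b-a))/(abs(b-a)/rate)),orientation=o)
        F=max(F,np.linalg.norm(current_ft_force()))
    return F
E
python3 - <<'E'
from h import *
d=dict(np.load("top0.npz")); w=dict(np.load("w1.npz"))
for X in(ray(d,290,220.3,.136),ray(w,327,168,.136),ray(d,293.9,170.1,.099)): print(X, np.degrees(np.arctan2(X[1]-C[1],X[0]-C[0])))
for ph in(-120,-60,0,60,130):
    print(ph,[None if (q:=inverse_kinematics(*pose(ph,.065,z))) is None else np.round(q) for z in(.12,.19)])
p,o=pose(-119.5,.08,.19); r.move_to(p,o); print(current_time(),current_qpos())
p,o=pose(-119.5,.072); print(r.servo_line(p,.12,f_stop=5))
p,o=pose(-119.5,.055); print(r.servo_line(p,.02,f_stop=3))
e=current_ee_pos(); print(e,"rad",np.linalg.norm(e[:2]-C),current_ft_force(),current_time())
E
```

```text
[0.55417731 0.1273354  0.136     ] 172.8339998806758
[0.55540573 0.12819175 0.136     ] 171.53015442244117
[0.65633535 0.12340081 0.099     ] 1.6991343992670667
-120 [array([-53.,  47.,  62., 107., -49.,  58., -89.]), array([-54.,  39.,  63., 104., -39.,  62., -97.])]
-60 [array([-40.,  43.,  45.,  97., -36.,  56., -41.]), array([-41.,  38.,  48.,  94., -31.,  62., -45.])]
0 [array([-36.,  43.,  34.,  89., -27.,  56.,   6.]), array([-37.,  39.,  36.,  87., -24.,  63.,   4.])]
60 [array([-34.,  39.,  22.,  92., -17.,  52.,  54.]), array([-36.,  34.,  24.,  89., -15.,  60.,  52.])]
130 [array([-31.,  31.,  12., 103.,  -9.,  46., 116.]), array([-31.,  26.,  13., 100.,  -7.,  54., 114.])]
6.3667 [-53.09410079  37.63058069  62.72898836 105.28440886 -38.19045357
  61.40300392 -94.98664769]
False
False
[0.57182652 0.07367046 0.1199792 ] rad 0.05518364789145979 [0.10704176 0.13037145 0.46640833] 8.1
```

Run:
```python
from h import *
p,o=pose(-119.5,.046); print(r.servo_line(p,.02,f_stop=3))
e=current_ee_pos(); print(e,"rad",np.linalg.norm(e[:2]-C),current_ft_force(),current_time())
for n in("scene","top"):
    d=get_image(n); np.savez(f"{n}1.npz",**d)
    u,v=proj(d,e).astype(int); k=cv2.resize(d["image"][max(0,v-50):v+50,u-50:u+50],(400,400),interpolation=cv2.INTER_CUBIC); globals()[n]=k
cv2.imwrite("pics/c1.png",np.hstack([scene,top])[:,:,::-1])
```

```text
False
[0.57633046 0.08167509 0.11997007] rad 0.04599892831747753 [ 0.14465892  0.2278509  -0.09888345] 8.7
```

View pics/c1.png

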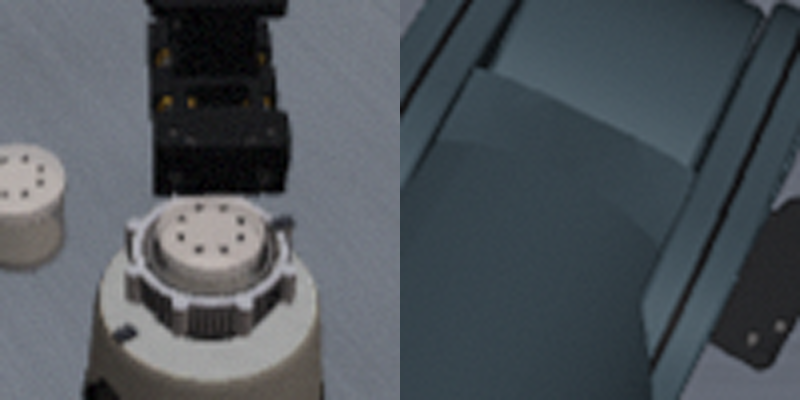

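Run:
```python
from h import *
w=dict(np.load("w1.npz")); print(w["R"].round(3).tolist())
for z in(.36,.379,.424): print("w1",z,proj(w,[.56,.122,z]))
s=dict(np.load("scene1.npz")); e=current_ee_pos()
for dz in(0,.019,.064): print(proj(s,e+[0,0,dz]))
d=get_image("wrist"); cv2.imwrite("pics/w2.png",d["image"][:,:,::-1]); print("tcp",proj(d,e),"C",proj(d,[*C,.136]),current_gripper_width())
```

```text
[[-0.001, 1.0, 0.0], [0.965, 0.001, 0.263], [0.263, 0.001, -0.965]]
w1 0.36 [322.58914328 230.85459169]
w1 0.379 [322.59920655 243.00287468]
w1 0.424 [322.63494556 286.14668807]
[320.74919151 185.9336785 ]
[320.9744336  180.15432752]
[321.5354249 165.7601897]
tcp [320.37715252 228.77642775] C [241.97185627 238.72479935] 0.000616308560909856
```

View pics/w2.png

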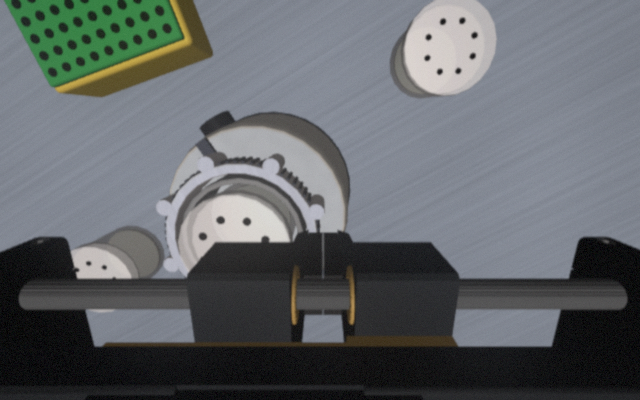

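Run:
```python
from h import *
p,o=pose(-119.5,.036); print(r.servo_line(p,.02,f_stop=2))
e=current_ee_pos(); print("rad",np.linalg.norm(e[:2]-C),current_ft_force(),current_time())
d=get_image("wrist"); k=d["image"][180:280,240:400]; cv2.imwrite("pics/w3.png",cv2.resize(k,(800,500),interpolation=cv2.INTER_CUBIC)[:,:,::-1])
```

```text
True
rad 0.0369434247032009 [-0.10352924 -0.23123788  3.27735881] 9.3417
```

View pics/w3.png

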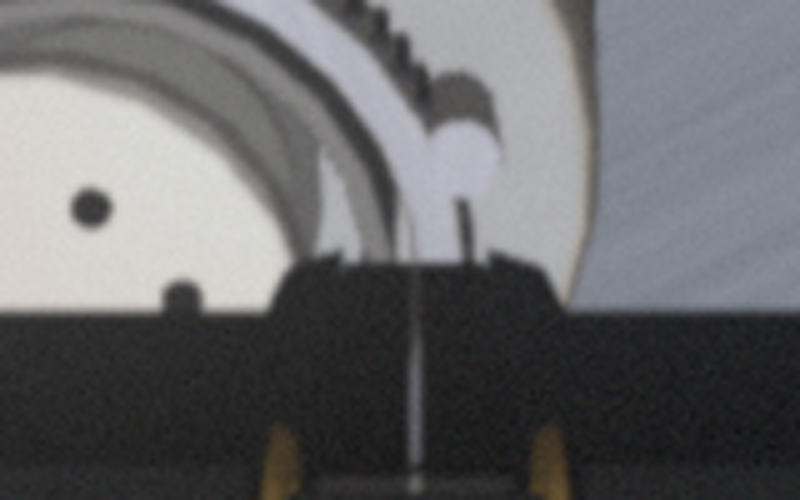

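Contact came with a vertical force, so I need to see the fingertip's real shape. I'll lift clear and look from the scene camera.

Run:
```python
from h import *
p,o=pose(-119.5,.046); r.servo_line(p,.05); print(current_ft_force())
p,o=pose(-119.5,.08,.20); r.servo_line(p,.15); e=current_ee_pos()
d=get_image("scene"); u,v=proj(d,e); print(e,u,v,[proj(d,e+[0,0,h]).round(0) for h in(.02,.064)],"lid",proj(d,[*C,.15]),current_time())
x,y=int(u)-40,int(v)-45; A=cv2.resize(d["image"][y:y+100,x:x+80],(480,600),interpolation=cv2.INTER_CUBIC); cv2.imwrite("pics/s2.png",A[:,:,::-1]); print(x,y)
```

```text
[ 0.11832786 -1.47076913  0.67287114]
[0.5593012  0.05283814 0.19938052] 321.2082069410985 151.14887294044595 [array([321., 144.]), array([322., 128.])] lid [322.23349146 190.67465336] 10.5083
281 106
```

View pics/s2.png

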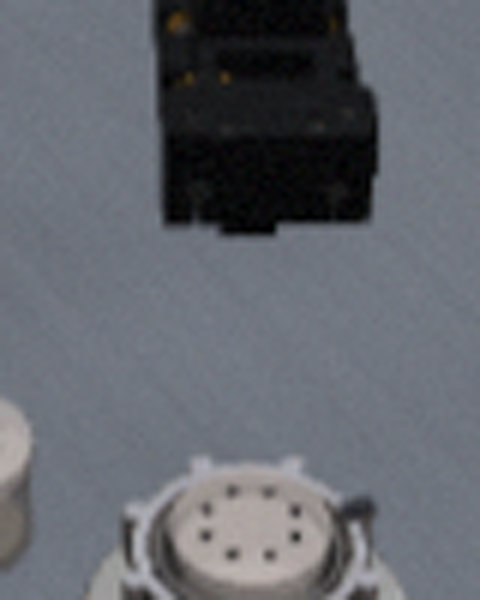

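The visible fingertip ends about 17 mm above the reported TCP, which explains why it passed over the ring top. I'll probe that by touching down on the ring top.

Run:
```python
from h import *
p,o=pose(-119.5,.048,.135); r.servo_line(p,.15); f0=current_ft_force()
p[2]=.098; print(r.servo_line(p,.03,f_stop=3)); e=current_ee_pos(); print(e,np.linalg.norm(e[:2]-C),current_ft_force()-f0,current_time())
p,o=pose(-119.5,.048,.14); r.servo_line(p,.15)
p,o=pose(-119.5,.078,.14); r.servo_line(p,.15)
p[2]=.103; print(r.servo_line(p,.12,f_stop=5))
p,o=pose(-119.5,.050,.103); print(r.servo_line(p,.025,f_stop=3))
e=current_ee_pos(); print(e,np.linalg.norm(e[:2]-C),current_ft_force()-f0,current_time())
```

```text
True
[0.575711   0.07967705 0.10913293] 0.048044835788608756 [ 0.09868529 -0.44244661  6.28959362] 11.9917
False
True
[0.57055056 0.07171916 0.10258869] 0.05751048317832256 [ 0.08857675 -1.2397988   1.25564056] 13.975
```

The real fingertip end is about 27 mm above the reported TCP. TCP z = 0.096 puts the tip near 0.123, which overlaps the ring and keeps the gripper body above the jar. I'll re-probe the radius and push a little.

```bash
sed -i 's/Z=.120/Z=.096/' h.py
python3 - <<'E'
from h import *
p,o=pose(-119.5,.07,.103); r.servo_line(p,.1)
p[2]=Z; r.servo_line(p,.1); f0=current_ft_force()
p,o=pose(-119.5,.048); print(r.servo_line(p,.025,f_stop=3))
e=current_ee_pos(); R=np.linalg.norm(e[:2]-C); print(R,e[2],current_ft_force()-f0,current_time())
R+=.0015; p,o=pose(-119.5,R); r.servo_line(p,.03)
for a in np.arange(-119.5,-95,4):
    arc(a,a+4,R,rate=30); f=current_ft_force()-f0; t=np.radians(a+4); print(a+4,"rad %.2f tan %.2f z %.2f"%(f[0]*np.cos(t)+f[1]*np.sin(t),-f[0]*np.sin(t)+f[1]*np.cos(t),f[2]))
print(current_time())
E
```

```text
True
0.058313458740642615 0.09566208545432126 [-0.61179699 -2.63772277 -0.31011457] 15.0667
-115.5 rad 0.74 tan -0.23 z 0.48
-111.5 rad 2.00 tan -2.06 z 0.16
-107.5 rad 1.76 tan -0.69 z -0.75
-103.5 rad 2.87 tan -1.14 z -0.03
-99.5 rad 1.95 tan -1.64 z -0.86
-95.5 rad 2.60 tan -0.40 z 0.16
-91.5 rad 1.89 tan -1.92 z -1.37
17.3
```

```bash
cat >> h.py <<'E'
def prof(d,step=2,rs=(.0435,.046,.0485,.051),z=.1385):
    g=cv2.cvtColor(d["image"],cv2.COLOR_RGB2GRAY); A=np.arange(-180,180,step)
    P=np.array([[proj(d,[*(C+q*np.array([np.cos(np.radians(a)),np.sin(np.radians(a))])),z]) for q in rs] for a in A],np.float32)
    return A,cv2.remap(g,P[...,0],P[...,1],cv2.INTER_LINEAR).mean(1)
def dark(d,th=85,**k):
    A,v=prof(d,**k); s=v<th; out=[];i=0
    while i<len(A):
        if s[i]:
            j=i
            while j+1<len(A) and s[j+1]: j+=1
            out.append((A[i],A[j],int(v[i:j+1].min()))); i=j
        i+=1
    return out
E
python3 - <<'E'
from h import *
for n in("top0","scene0","scene1"): print(n,dark(dict(np.load(n+".npz"))))
for n in("scene","wrist"):
    d=get_image(n); np.savez(n+"2.npz",**d); print(n,dark(d), "tcp",proj(d,current_ee_pos()))
E
```

```text
top0 [(np.int64(-2), np.int64(2), 64), (np.int64(168), np.int64(176), 48)]
scene0 [(np.int64(158), np.int64(172), 55)]
scene1 [(np.int64(-162), np.int64(-80), 5), (np.int64(160), np.int64(170), 59)]
scene [(np.int64(-172), np.int64(-74), 6)] tcp [308.85732728 191.26176574]
wrist [(np.int64(-180), np.int64(-80), 29), (np.int64(104), np.int64(118), 51), (np.int64(168), np.int64(178), 47)] tcp [320.73041217 227.84801154]
```

Run:
```python
from h import *
R=.0600
print(arc(-91.5,-20,R),current_time(),current_ft_force())
for n in("scene","wrist","top"):
    d=get_image(n); np.savez(n+"3.npz",**d); print(n,dark(d));
```

```text
2.2745397792807274 19.4333 [ 2.07090754  0.2587478  -0.90439081]
scene [(np.int64(-176), np.int64(-132), 10), (np.int64(-96), np.int64(-6), 6)]
wrist [(np.int64(-180), np.int64(-174), 71), (np.int64(-122), np.int64(-8), 31), (np.int64(176), np.int64(178), 61)]
top [(np.int64(-180), np.int64(178), 43)]
```

Run:
```python
import cv2,numpy as np
s=np.load("scene3.npz")["image"][160:260,270:370];w=np.load("wrist3.npz")["image"][110:290,180:400]
cv2.imwrite("pics/c3.png",np.hstack([cv2.resize(s,(360,360),interpolation=2),cv2.resize(w,(440,360),interpolation=2)])[:,:,::-1])
```

View pics/c3.png

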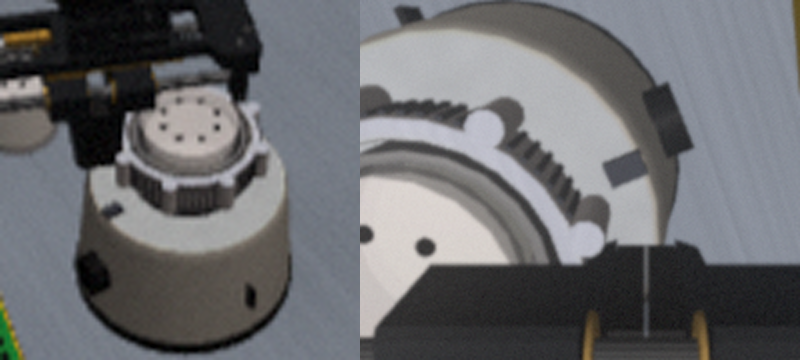

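The finger is seated between ribs outside the rim, with the pushed rib just ahead at wrist pixel (293,230) and the next one at (243,173). The ring has turned, since the index has left its old spot. I'll compute the rib bearings to calibrate.

Run:
```python
from h import *
d=dict(np.load("wrist3.npz"))
for u,v,z in((293.5,230,.136),(243.5,173.5,.136),(180+267/2,110+168/2,.099)):
    X=ray(d,u,v,z)[:2]-C; print(np.hypot(*X),np.degrees(np.arctan2(X[1],X[0])))
```

```text
0.047575501532852726 -3.0975325200494486
0.04809671226682637 41.60626914783246
0.05903166158390713 2.7017352901473837
```

```bash
cat >> h.py <<'E'
R0=.0600; PHI0=-125
def reset(pe):
    arc(pe,pe-4,R0); p,o=pose(pe-4,R0,.155); r.servo_line(p,.15)
    r.move_to(*pose(PHI0,R0,.155)); t=current_time()
    p,o=pose(PHI0,R0); hit=r.servo_line(p,.12,f_stop=8); print("down hit",hit,current_ee_pos()[2],t,current_time(),current_ft_force().round(1)); return hit
E
python3 - <<'E'
from h import *
for a,b in((-20,20),(20,85),(85,150.6)):
    print(b,arc(a,b,R0,step=22,rate=70),current_time(),current_ft_force().round(1))
print(current_qpos().round(0))
reset(150.6)
d=get_image("scene"); np.savez("scene4.npz",**d); print(dark(d))
E
```

```text
20 7.346975542919255 20.5833 [ 5.1  3.1 -2.7]
85 6.844663456133534 22.1583 [-0.6  5.1  2.7]
150.6 7.383111890150652 23.7583 [-1.2  0.3  0.6]
[-10.  32. -13. 105.  10.  44. 122.]
down hit False 0.09608081576906982 27.7333 28.375 [ 0.2 -2.2 -0.4]
[(np.int64(-176), np.int64(-70), 6), (np.int64(76), np.int64(84), 55)]
```

Run:
```python
from h import *
print(arc(PHI0,150.6,R0,step=22,rate=70),current_time(),current_ft_force().round(1))
reset(150.6)
d=get_image("scene"); np.savez("scene5.npz",**d); print(dark(d)); d=get_image("wrist"); np.savez("wrist5.npz",**d); print(dark(d))
```

```text
7.2326089817315 35.1417 [-1.9  0.1 -0.3]
down hit False 0.09610710469298608 39.125 39.7667 [-0.2 -1.5 -0.2]
[(np.int64(-176), np.int64(-70), 6), (np.int64(-6), np.int64(4), 49)]
[(np.int64(-180), np.int64(-112), 29), (np.int64(-12), np.int64(-4), 60), (np.int64(68), np.int64(82), 51), (np.int64(136), np.int64(178), 45)]
```

Run:
```python
from h import *
print(arc(PHI0,150.6,R0,step=22,rate=70),current_time())
if not reset(150.6):
    print(arc(PHI0,-30,R0,step=20,rate=45),current_time(),current_ft_force().round(1))
d=get_image("wrist"); np.savez("wrist6.npz",**d); print(dark(d)); g=get_image("scene"); np.savez("scene6.npz",**g); print(dark(g))
w=d["image"][110:290,180:400]
cv2.imwrite("pics/c6.png",np.hstack([cv2.resize(w,(440,360),interpolation=2),cv2.resize(g["image"][160:260,270:370],(360,360),interpolation=2)])[:,:,::-1])
```

```text
7.081463597788788 46.5833
down hit False 0.0961051186421808 50.5667 51.2083 [ 0.4 -0.2 -0.8]
2.8555177728014676 54.0417 [ 2.4 -1.  -1.1]
[(np.int64(-132), np.int64(-8), 28), (np.int64(166), np.int64(176), 59)]
[(np.int64(-166), np.int64(-136), 11), (np.int64(-96), np.int64(-2), 7)]
```

View pics/c6.png

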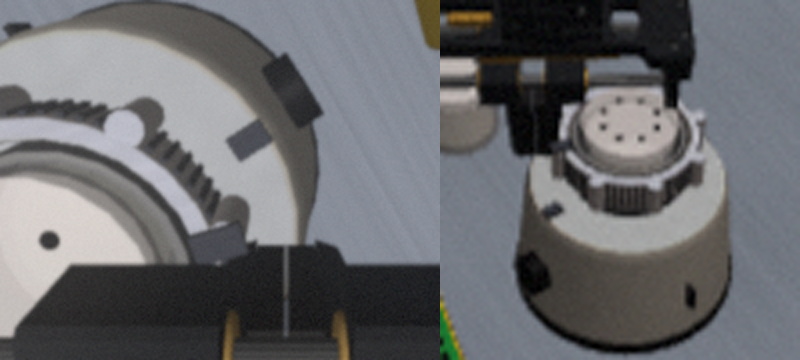

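The index bar is at the pushed rib, wrist pixel (289,231), just short of the pointer at (305,180). I'll measure the gap.

```bash
cat >> h.py <<'E'
def bars(d,expect):
    # bearing of bars by mean over dark samples around expected radius band
    for name,rs,z in(("index",(.042,.045,.048,.0505),.1385),("pointer",(.0545,.058,.0615),.099)):
        A,v=prof(d,step=.5,rs=rs,z=z); m=(np.abs((A-expect[name]+180)%360-180)<14); a,b=A[m],v[m]
        wgt=np.clip((b.max()+b.min())/2-b,0,None); print(name,"bearing %.1f"%((a*wgt).sum()/wgt.sum()),b[::3].astype(int).tolist())
E
python3 - <<'E'
from h import *
d=dict(np.load("wrist6.npz")); bars(d,dict(index=-13,pointer=2))
for n,u,v,z in(("i",289,231,.1385),("p",305,180,.099)):
    X=ray(d,u,v,z)[:2]-C; print(n,np.hypot(*X),np.degrees(np.arctan2(X[1],X[0])))
d=dict(np.load("scene6.npz")); bars(d,dict(index=-13,pointer=2))
E
```

```text
index bearing -21.3 [33, 32, 33, 35, 37, 43, 65, 74, 75, 75, 75, 76, 74, 92, 127, 128, 124, 122, 120]
pointer bearing 2.9 [176, 174, 176, 177, 178, 179, 177, 115, 78, 79, 77, 79, 94, 169, 176, 178, 179, 179, 179]
i 0.04592701296461301 -11.830168424045812
p 0.058656427089239196 2.525177079354227
index bearing -9.5 [57, 61, 64, 67, 72, 75, 73, 71, 68, 63, 57, 55, 52, 48, 46, 51, 60, 74, 86]
pointer bearing 6.7 [161, 161, 161, 161, 162, 163, 159, 150, 129, 105, 86, 72, 66, 66, 76, 102, 134, 155, 161]
```

Run:
```python
from h import *
arc(-30,-17,R0,step=13,rate=25); print(current_time(),current_ft_force().round(1))
d=get_image("wrist"); np.savez("wrist7.npz",**d); bars(d,dict(index=3,pointer=2.7))
```

```text
54.8083 [ 3.  -2.9 -2.1]
index bearing -6.3 [36, 36, 37, 54, 72, 77, 76, 78, 77, 77, 76, 122, 131, 132, 126, 122, 123, 126, 119]
pointer bearing 3.2 [177, 178, 179, 180, 182, 182, 169, 92, 79, 78, 79, 79, 96, 174, 179, 180, 183, 183, 183]
```

Run:
```python
from h import *
arc(-17,-14.4,R0,step=5,rate=10); print(current_time())
d=get_image("wrist"); bars(d,dict(index=3,pointer=2.7))
arc(-14.4,-18.5,R0,rate=20); p,o=pose(-18.5,.075); r.servo_line(p,.1); p[2]=.17; r.servo_line(p,.15)
p,o=pose(-100,.13,.2); r.servo_line(p,.2)
print(current_time())
d=get_image("wrist"); np.savez("wrist8.npz",**d); bars(d,dict(index=3,pointer=2.7))
d=get_image("top"); np.savez("top8.npz",**d); bars(d,dict(index=3,pointer=2.7))
w=np.load("wrist8.npz")["image"]; t=d["image"][155:245,250:340]
cv2.imwrite("pics/f.png",np.hstack([cv2.resize(w,(480,300)),cv2.resize(t,(300,300),interpolation=2)])[:,:,::-1])
```

```text
55.2667
index bearing -5.3 [34, 34, 34, 35, 37, 54, 73, 78, 78, 76, 77, 79, 75, 124, 134, 133, 128, 124, 125]
pointer bearing 3.2 [178, 178, 180, 181, 182, 183, 169, 92, 79, 79, 78, 78, 94, 171, 181, 182, 181, 183, 183]
57.4833
index bearing 11.8 [97, 98, 95, 99, 67, 65, 68, 66, 67, 68, 79, 135, 124, 86, 71, 44, 0, 0, 0]
pointer bearing 6.7 [166, 168, 169, 169, 171, 166, 118, 64, 67, 67, 69, 85, 79, 76, 72, 68, 69, 76, 119]
index bearing -0.1 [143, 142, 133, 113, 86, 59, 50, 46, 48, 64, 87, 114, 130, 138, 141, 140, 138, 140, 139]
pointer bearing 2.3 [138, 139, 141, 143, 145, 136, 109, 59, 50, 47, 53, 74, 110, 131, 140, 140, 141, 140, 140]
```

View pics/f.png

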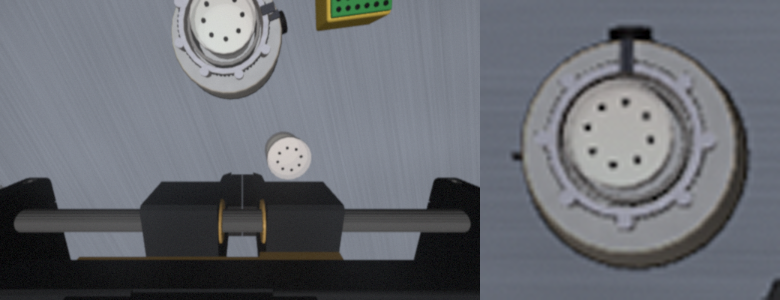

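The top view shows the bar at (627,68) in line with the pointer at (628,45), about 2° apart. The jar is still in the cup and the arm is clear.

```bash
python3 -c "
from workcell import r, get_image, current_time, current_qpos, current_qd, current_effort, current_ee_pos, current_tool_rot, current_ft_force, current_moment, current_gripper_width, current_grasp_force, inverse_kinematics
print(r.close_job(),current_time())"
```

```text
the job is handed in; nothing more can be done
the job is handed in; nothing more can be done
```

I rolled the lock ring counter-clockwise to the third meeting and stopped with the index bar within about 2° of the pointer, on the short side; the jar is still in its cup (the lid was lightly touched once while probing), the arm is clear, and I handed the job in at about 58 s.

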